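# Wedge the sagging extension leaf level

## Task

The hinged plywood leaf at the side of the green cutting bed has sagged. Push the yellow wedge, thin end first, under the middle of the leaf's free edge until the leaf is level with the bed, then let go and leave the wedge there holding it. Leave the wooden wedge where it lies: it is too thin.

Things in the scene. Friction and masses are not known exactly. Their poses are not given: they have to be found in the camera images.
- wedge_grip (a point): Yellow plastic wedge, loose, lying flat, 170 mm long, 40 mm wide (local x), 0.13 kg. Point: centre of its square tail block (30 long, 40 wide, 40 high), the place to hold it, across its width; 20 mm above the underside. Local z up; thin end along -y: from 15 to 155 mm ahead of the point (to -y) the top slopes evenly from 40 down to 4 mm high.
- wood_grip (a point): Brown wooden wedge, loose, of the same shape but only 20 mm high and 150 mm long, 40 mm wide: a bystander to leave alone. This point is the centre of its 30 mm long tail block, 10 mm above the underside; thin end along local -y.
- leaf (a joint): Tilt of the leaf about its hinge (rad): 0 is level and flush with the bed; negative is sagging (it starts on its stop at -0.1), positive is the free edge too high (stop at +0.06). It swings freely and sinks back under its own weight (about 0.5 kg) if not held up.
- leaf_edge (a point): Middle of the lower corner of the leaf's free edge; 12 mm above the table when sagging, 30 mm when level. Plywood leaf 220 mm wide (local x, along the hinge), 15 mm thick; the edge is 180 mm from the hinge. Local +y points outwards from the free edge, -y in under the leaf, open for 140 mm. Beyond the hinge is the fixed green bed, 45 mm high.
Things that resemble listed ones, but are neither listed nor needed, are in the scene too. There is more than one size of the part that bears wedge_grip; the job needs the middle-sized.

How it is judged (in metres and radians):
At the end, for the whole second after the job is handed in: Leaf at rest within 0.03 rad of level (about 5 mm at its free edge); yellow wedge flat on the table, tail block outside the edge (centre 15 to 110 mm out) and within 60 mm of the edge's middle sideways; wooden wedge within 30 mm of where it lay (value of joint leaf between -0.03 and 0.03 rad and y of wedge_grip in the frame of leaf_edge between 0.015 and 0.11 m and x of wedge_grip in the frame of leaf_edge between -0.06 and 0.06 m and angle between wedge_grip's own z axis and vertical below 0.15 rad and height (world z) of wedge_grip below 0.03 m and distance of wood_grip from where it was at the start of the episode below 0.03 m); the robot touches nothing.
It fails at once if the wooden wedge is moved by more than 30 mm (distance of wood_grip from where it was at the start of the episode above 0.03 m).
It also fails if it takes over 38 s, if anything falls off the work surface, if the arm or the gripper's body presses on something with over 40 N, if the wrist force passes 120 N, or if a joint passes its speed limit or range.

## Robot

A 6-joint arm with a two-finger parallel gripper is mounted at the origin on the work surface. World frame = base frame: x ahead of the robot, y to its left, z up, the work surface at z = 0. Lengths are in m, angles in degrees, forces in N, time in s.
With the tool pointing down it reaches from about 0.4 to 0.825 m from the base axis. Payload 7 kg.
Tool frame: the origin (TCP) lies on the centre line of the jaws, within the pads' length; the fingertips stand 17 mm ahead of it and the grasp point (between the pads) lies 2 mm behind it; z points along the fingers, y is the direction in which the jaws open and shut (so a half turn about z gives the same grasp; the last joint's range is limited). The gripper opens to 88 mm and grips with 3 to 60 N. Pads are 19 mm wide; open, the fingers measure 130 mm over their backs; the gripper's body (78 mm by 193 mm) begins 47 mm behind the grasp point.
Start: joints at [91.335, 20.546, 0.682, 0, -70.136, -16.507], TCP at [0.177, 0.651, 0.244] pointing down, gripper open.
Joint ranges: [-176.03, 176.03], [-82.01, 121.73], [-58.28, 71.71], [-173.87, 95.51], [-174.79, -0.11], [-173.66, 173.66]. Speed limits (degrees/s): [136.94, 136.94, 172.46, 180, 180, 180].

## Interface

Orientations are given as [roll, pitch, yaw] about the fixed x, y, z axes, in that order (R = Rz(yaw) Ry(pitch) Rx(roll)).
In Python, from plant import telemetry, vision, close_job, recognise, silhouettes, place_of gives the robot as it stands.
- The arm moves only by the shell command python3 -m handwheel 'ROWS'. ROWS is JSON, a list that holds one entry, the list of rows, each a list of 5 numbers: the shift along the tool's x, y, z in m, then the turn about the tool's z in rad, then the closure, from 0 (fully open) to 1 (shut). In form: [[[tx, ty, tz, yaw, gripper], ...]]. A call has 1 to 20 rows; each row shifts and turns the commanded pose from where the row before left it, along the tool's axes as they then stand; what a row does not reach is not made up. A row lasts 1/12 s, in which the tool goes at most 41.7 mm and 7.16 degrees, less where a joint would pass 70% of its speed; a pose out of reach is approached as far as the arm can. A call with a gripper value outside its range is refused whole. The fingers move at their own pace and stop on an object; the grip force is fixed at half the most. Time passes only in rows, so rows that do not move let the fingers close. It gives the time, the measured TCP pose, the force and the opening at its end, in the units of the state.
- telemetry.get_obs(): the state, without advancing time (a new reading comes with each control period).
- vision.snapshot(name): name is "scene" or "top"; returns a dict with "color" (480x640x3 uint8, red, green, blue), "mtx" (3x3 intrinsics, pixels), "dist" ([k1, k2, p1, p2, k3] as OpenCV has them; the pictures are not rectified), "cam_to_world" (4x4, takes a point from camera to world coordinates). Camera axes: x right, y down, z forward; pixel columns grow to the right and rows downward; lengths in m; the calibration is good to about 2 mm. A picture is of the moment at which its call begins. There is no depth.
- close_job(): hands the job in, once; it reports no verdict.
Trained networks look in a picture, given as the dict that the camera call returned (one of the last four; its "shot" number tells which), for a name from the list of things; names that differ only in an ending like _2 or _b are one class to them, and where a whole thing is asked for, a point or a joint stands for the part that bears it (a point fixed in the world has none). Each returns a list of dicts, best first, with "conf" (0 to 1); they miss things now and then, are a little off and sometimes report something else, mostly with a low value. They report only what shows in the picture. A call takes as long as a camera call. They do not tell look-alikes from the thing itself.
- recognise(name, picture): "xy" ([column, row] in pixels, amid what is visible of it).
- silhouettes(name, picture): "region" (480x640 bool, what is visible of it) and "xy" ([column, row] in pixels, amid what is visible of it).
- place_of(name, picture): "xy" ([column, row] in pixels: a listed point, or the origin of a listed thing).
The state is a dict: "clock": time; "joint_pos": joint angles; "qvel": joint speeds; "tau": joint torques, N m; "tool_pos": TCP position; "orientation": TCP orientation; "force": force on the tool from outside, world axes, zero at the start; "moment": the same for the moment, N m; "opening": finger opening in m.
Only numpy, scipy, OpenCV 4.12 (cv2) and the standard library are available. Lean on these libraries where they do the work, as an engineer would, in place of code of your own. Each camera call takes 0.05 s, during which the arm holds its last target.

## Working session

There is one attempt and no reset: what is moved stays moved. The work goes in short steps, Python scripts to look and compute and a shell command to move; the robot and the scene stay as the last step left them, time stands still between calls to the robot, and variables do not carry over. Pictures are saved under pics/ and viewed, and the job is handed in when it is done.

```bash
ls; mkdir -p pics; python3 - <<'E'
from plant import telemetry, vision, recognise, place_of
import cv2
o=telemetry.get_obs();print(o)
for n in("scene","top"):
    s=vision.snapshot(n);cv2.imwrite(f"pics/{n}0.png",s["color"][:,:,::-1])
    print(n,s["mtx"],s["dist"],s["cam_to_world"])
    for k in("wedge_grip","wood_grip","leaf_edge"):
        print(k,[(r["xy"],round(r["conf"],2)) for r in place_of(k,s)])
E
```

```text
pics
{'clock': 0.0, 'joint_pos': array([ 9.13359016e+01,  2.05923702e+01,  6.32434557e-01, -2.04749768e-02,
       -7.01369921e+01, -1.65065407e+01]), 'qvel': array([-0.04062751,  0.03040196, -0.00437167, -0.02769711,  0.00206137,
       -0.0017209 ]), 'tau': array([-3.00520887e-04, -5.82728148e+01,  2.93062985e+01,  6.99721590e+00,
        7.21115386e-03, -1.57540599e-04]), 'tool_pos': array([0.17654927, 0.65100402, 0.24260084]), 'orientation': array([ 1.79901598e+02, -9.08794244e-03, -1.51776044e+01]), 'force': array([0.20630505, 0.09456454, 0.24212117]), 'moment': array([-0.01604796, -0.02032304,  0.025056  ]), 'opening': 0.08749133664809902}
scene [[543.82069493   0.         317.9874044 ]
 [  0.         543.82069493 240.42535163]
 [  0.           0.           1.        ]] [-0.05989429  0.          0.          0.          0.        ] [[-3.09900183e-01  7.11479352e-01 -6.30681384e-01  1.04356884e+00]
 [ 9.50769052e-01  2.32108117e-01 -2.05338820e-01  2.92036568e-01]
 [ 2.91938124e-04 -6.63266879e-01 -7.48382898e-01  7.96055952e-01]
 [ 0.00000000e+00  0.00000000e+00  0.00000000e+00  1.00000000e+00]]
wedge_grip [([440.1, 376.8], 0.83), ([541.4, 302.3], 0.8), ([510.6, 192.9], 0.7)]
wood_grip [([438.8, 293.5], 0.82)]
leaf_edge [([175.7, 296.2], 0.58)]
top [[472.73626366   0.         333.78182876]
 [  0.         472.73626366 236.55241542]
 [  0.           0.           1.        ]] [-0.08069234  0.          0.          0.          0.        ] [[ 0.00968469 -0.98038079  0.19687489  0.21538316]
 [-0.99973703 -0.00540033  0.02228706  0.06473061]
 [-0.02078662 -0.19703896 -0.98017527  1.05700894]
 [ 0.          0.          0.          1.        ]]
wedge_grip [([155.2, 238.4], 0.73), ([179.5, 357.3], 0.71)]
wood_grip [([232.3, 237.7], 0.8)]
leaf_edge [([424.6, 170.9], 0.93)]
```

View pics/scene0.png

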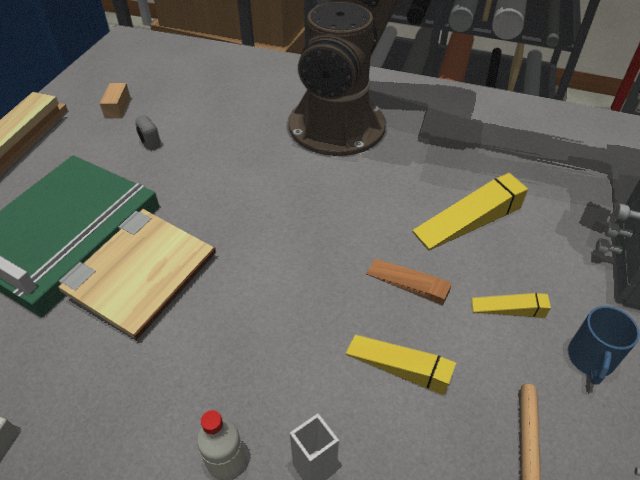

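View pics/top0.png

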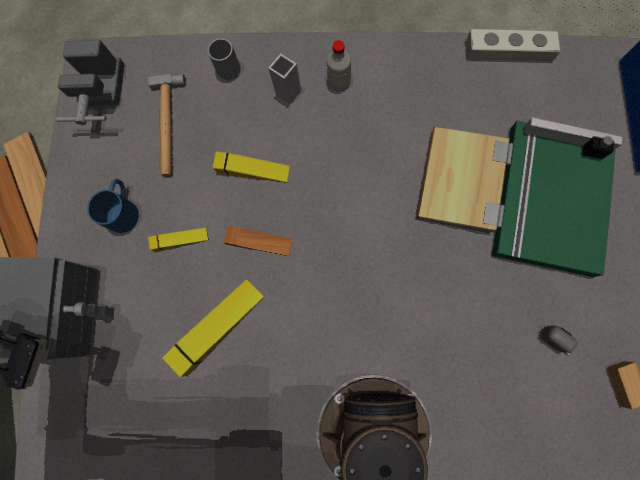

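The top view shows three yellow wedges: a large one at (213,328), a small one at (178,239) and a third at (251,168), which is probably the middle size. The wooden wedge is at (258,240), and the leaf's free edge runs from (434,128) to (420,220). Next I'll measure sizes and poses.

```bash
cat > h.py <<'E'
import numpy as np, cv2
def ray(s,uv):
    p=cv2.undistortPoints(np.array([[uv]],float),s["mtx"],np.array(s["dist"]))[0,0]
    T=np.array(s["cam_to_world"]);return T[:3,3],T[:3,:3]@np.array([p[0],p[1],1])
def onz(s,uv,z):
    o,d=ray(s,uv);return o+d*(z-o[2])/d[2]
def proj(s,P):
    T=np.linalg.inv(np.array(s["cam_to_world"]));P=np.atleast_2d(P)
    q=P@T[:3,:3].T+T[:3,3]
    return cv2.projectPoints(q,np.zeros(3),np.zeros(3),s["mtx"],np.array(s["dist"]))[0][:,0]
def wedge_pts(x,y,yaw,L=.17,H=.04,W=.04,tip=.004):
    # outline vertices: tail y +.015, thin end at -y
    c=[];f=.015-L
    for sx in(-1,1):
        for yy,z in((.015,0),(.015,H),(-.015,H),(f,tip),(f,0)): c.append((sx*W/2,yy,z))
    c=np.array(c);R=np.array([[np.cos(yaw),-np.sin(yaw)],[np.sin(yaw),np.cos(yaw)]])
    c[:,:2]=c[:,:2]@R.T+[x,y];return c
def mask(s,P):
    m=np.zeros((480,640),np.uint8);cv2.fillConvexPoly(m,cv2.convexHull(proj(s,P).astype(np.float32)).round().astype(np.int32),1);return m>0
E
python3 - <<'E'
from plant import vision, silhouettes, place_of
from h import *
from scipy.optimize import minimize
S={n:vision.snapshot(n) for n in("top","scene")}
R={n:{k:silhouettes(k,S[n]) for k in("wedge_grip","wood_grip","leaf_edge")} for n in S}
for n in S:
    for k in R[n]:
        for r in R[n][k]:
            m=r["region"].astype(np.uint8);cs=cv2.findContours(m,0,1)[0];c=max(cs,key=cv2.contourArea)
            c=np.array([onz(S[n],p[0].astype(float),.0 if k!="leaf_edge" else .027)[:2] for p in c],np.float32)
            b=cv2.minAreaRect(c);print(n,k,round(r["conf"],2),np.round(r["xy"]),m.sum(),"rect",np.round(b[0],3),np.round(b[1],3),round(b[2],1))
# colour masks fit for candidate middle
for n in S:
    hsv=cv2.cvtColor(S[n]["color"],cv2.COLOR_RGB2HSV);y=((hsv[...,0]>22)&(hsv[...,0]<35)&(hsv[...,1]>170)&(hsv[...,2]>70))
    N,l,st,ce=cv2.connectedComponentsWithStats(cv2.morphologyEx(y.astype(np.uint8),cv2.MORPH_CLOSE,np.ones((5,5))))
    print(n,[(st[i].tolist()) for i in range(1,N) if st[i][4]>300])
    np.save(f"lab_{n}.npy",l)
for k,uv,z in(("leaf_edge",(424.6,170.9),.012),):print(k,onz(S["top"],uv,z), onz(S["scene"],(175.7,296.2),z))
for uv in((434,128),(420,220),(508,136),(500,230)):print(onz(S["top"],uv,.027))
E
```

```text
top wedge_grip 0.89 [209. 328.] 3255 rect [0.218 0.353] [0.07  0.259] 44.3
top wedge_grip 0.74 [176. 236.] 824 rect [0.419 0.449] [0.037 0.135] 10.7
top wedge_grip 0.59 [247. 167.] 1463 rect [0.595 0.288] [0.184 0.051] 80.4
top wood_grip 0.75 [256. 240.] 1220 rect [0.417 0.264] [0.155 0.045] 78.9
top leaf_edge 0.73 [464. 180.] 7208 rect [ 0.563 -0.208] [0.18  0.231] 78.4
scene wedge_grip 0.8 [404. 360.] 3086 rect [0.577 0.282] [0.172 0.066] 82.2
scene wedge_grip 0.6 [521. 304.] 1586 rect [0.411 0.45 ] [0.052 0.144] 17.7
scene wedge_grip 0.57 [475. 213.] 3755 rect [0.197 0.36 ] [0.094 0.304] 55.8
scene wood_grip 0.84 [412. 281.] 1791 rect [0.411 0.261] [0.152 0.056] 80.2
scene leaf_edge 0.7 [137. 274.] 10500 rect [ 0.559 -0.208] [0.202 0.229] 76.8
top [[213, 152, 77, 30, 1271], [149, 228, 59, 22, 756], [163, 280, 100, 96, 2971]]
scene [[414, 174, 112, 75, 3413], [472, 294, 78, 23, 1380], [347, 336, 108, 58, 2861]]
leaf_edge [ 0.58187775 -0.12085673  0.012     ] [ 0.58676386 -0.12204077  0.012     ]
[ 0.68253951 -0.14380812  0.027     ]
[ 0.46108367 -0.10432854  0.027     ]
[ 0.66449108 -0.31726203  0.027     ]
[ 0.43925308 -0.28332132  0.027     ]
```

```bash
cat >> h.py <<'E'
from scipy.optimize import minimize
def comp(s,near,ksz=5):
    hsv=cv2.cvtColor(s["color"],cv2.COLOR_RGB2HSV);y=((hsv[...,0]>22)&(hsv[...,0]<35)&(hsv[...,1]>170)&(hsv[...,2]>60))
    N,l,st,ce=cv2.connectedComponentsWithStats(cv2.morphologyEx(y.astype(np.uint8),cv2.MORPH_CLOSE,np.ones((ksz,ksz))))
    i=min((i for i in range(1,N) if st[i][4]>250),key=lambda i:np.hypot(*(ce[i]-near)));return l==i
def fit(model,views,x0,d=(.01,.01,.1)):
    def cost(p):
        c=0
        for s,m in views:
            q=mask(s,model(p));c+=1-(q&m).sum()/(q|m).sum()
        return c
    x0=np.array(x0,float)
    for sc in(1,.4,.15):
        sim=np.vstack([x0]+[x0+np.eye(len(x0))[i]*d[i]*sc for i in range(len(x0))])
        r=minimize(cost,x0,method="Nelder-Mead",options=dict(initial_simplex=sim,maxiter=200));x0=r.x
    return r.x,r.fun
def leaf_pts(p,tilt=-.1):
    x,y,yaw=p;c=[]
    for sx in(-.11,.11):
        for yy in(0,-.18):
            for dz in(0,.015):
                c.append((sx,yy,(.03+np.sin(tilt)*(.18+yy))+dz))
    c=np.array(c);R=np.array([[np.cos(yaw),-np.sin(yaw)],[np.sin(yaw),np.cos(yaw)]])
    c[:,:2]=c[:,:2]@R.T+[x,y];return c
E
python3 - <<'E'
from plant import vision, silhouettes
from h import *
S={n:vision.snapshot(n) for n in("top","scene")}
t,s=S["top"],S["scene"]
V=[(t,comp(t,(251,168))),(s,comp(s,(400,362)))]
for yaw0 in(1.4,):
  for LHW in((.17,.04,.04),(.13,.03,.03),(.23,.05,.05)):
    print("wedge",LHW,[fit(lambda p:wedge_pts(*p,*LHW),v,(.60,.36,1.4+.0)) for v in(V,V[:1],V[1:])])
L=[(q,silhouettes("leaf_edge",q)[0]["region"]) for q in(t,s)]
print("leaf",[fit(leaf_pts,v,(.575,-.125,-.18)) for v in(L,L[:1],L[1:])])
c,f=fit(leaf_pts,L,(.575,-.125,-.18))
for q,n in((t,"top"),(s,"scene")):
    im=q["color"][:,:,::-1].copy()
    w,_=fit(lambda p:wedge_pts(*p),V,(.60,.36,1.4))
    for P in(leaf_pts(c),wedge_pts(*w)):
        cv2.polylines(im,[cv2.convexHull(proj(q,P).astype(np.float32)).round().astype(np.int32)],1,(255,0,255),1)
    cv2.imwrite(f"pics/fit_{n}.png",im)
E
```

```text
wedge (0.17, 0.04, 0.04) [(array([0.57857746, 0.219382  , 2.97560314]), np.float64(0.48269957290057786)), (array([0.58049824, 0.21823126, 2.9531135 ]), np.float64(0.18511326860841426)), (array([0.58582631, 0.21702793, 3.11341932]), np.float64(0.23584905660377353))]
wedge (0.13, 0.03, 0.03) [(array([0.58265438, 0.24522249, 2.95972412]), np.float64(0.7026314204248826)), (array([0.59127379, 0.34277876, 1.45209662]), np.float64(0.8288336933045356)), (array([0.59021372, 0.2501822 , 3.20914653]), np.float64(0.33058984910836764))]
wedge (0.23, 0.05, 0.05) [(array([0.57172704, 0.21061607, 2.97996585]), np.float64(0.9448731939565816)), (array([0.53969353, 0.17555506, 2.74837409]), np.float64(0.46921797004991683)), (array([0.56827895, 0.17269091, 3.00956721]), np.float64(0.4744850621636667))]
leaf [(array([ 0.58080607, -0.1187352 , -0.21652539]), np.float64(0.10034503316724896)), (array([ 0.58080195, -0.11366101, -0.21307099]), np.float64(0.05661355097810594)), (array([ 0.58226739, -0.11822836, -0.22896316]), np.float64(0.03944273566129908))]
```

```bash
python3 - <<'E'
from plant import vision, silhouettes
from h import *
S={n:vision.snapshot(n) for n in("top","scene")}
t,s=S["top"],S["scene"]
V=[(t,comp(t,(251,168))),(s,comp(s,(400,362)))]
for LHW in((.17,.04,.04),(.14,.033,.033),(.21,.05,.05)):
    print("wedge",LHW,[fit(lambda p:wedge_pts(*p,*LHW),v,(.60,.36,.1)) for v in(V,V[:1],V[1:])])
L=[(q,silhouettes("leaf_edge",q)[0]["region"]) for q in(t,s)]
c,f=fit(leaf_pts,L,(.575,-.125,-.18));print(c,f)
w,_=fit(lambda p:wedge_pts(*p),V,(.60,.36,.1))
for q,n in((t,"top"),(s,"scene")):
    im=q["color"][:,:,::-1].copy()
    for P in(leaf_pts(c),wedge_pts(*w)):
        cv2.polylines(im,[cv2.convexHull(proj(q,P).astype(np.float32)).round().astype(np.int32)],1,(255,0,255),1)
    cv2.imwrite(f"pics/fit_{n}.png",im)
E
```

```text
wedge (0.17, 0.04, 0.04) [(array([ 0.60091988,  0.34879087, -0.17000172]), np.float64(0.25203197047990566)), (array([ 0.60092125,  0.35150987, -0.17132013]), np.float64(0.14690382081686426)), (array([ 0.59892508,  0.3497275 , -0.14360801]), np.float64(0.10983198506533909))]
wedge (0.14, 0.033, 0.033) [(array([ 0.59824356,  0.34303511, -0.13877803]), np.float64(0.4125366841863338)), (array([ 0.60083263,  0.34802612, -0.15295567]), np.float64(0.19578313253012047)), (array([ 0.59733206,  0.3455611 , -0.1481736 ]), np.float64(0.1889626266154384))]
wedge (0.21, 0.05, 0.05) [(array([ 0.61534066,  0.36554167, -0.22904321]), np.float64(0.8634136186635144)), (array([ 0.60496281,  0.38684546, -0.1349845 ]), np.float64(0.44858231062209053)), (array([ 0.60994287,  0.3491802 , -0.25995267]), np.float64(0.40655465671022606))]
[ 0.58084724 -0.1182463  -0.20829927] 0.09417845919343615
```

```bash
python3 -c "
import cv2,numpy as np
a=cv2.resize(cv2.imread('pics/fit_top.png')[110:250,200:520],(800,350));b=cv2.resize(cv2.imread('pics/fit_scene.png')[190:400,50:470],(500,250))
b=cv2.copyMakeBorder(b,0,0,0,300,0);cv2.imwrite('pics/fit.png',np.vstack([a,b]))"
```

```text
(no output)
```

View pics/fit.png

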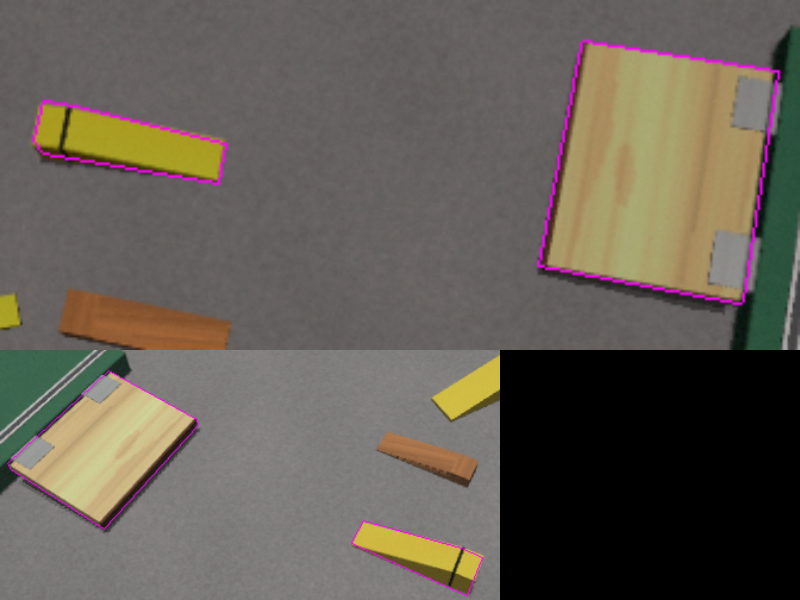

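Both outlines match in the two views. The wedge grip is at (0.600, 0.349) with yaw −9.5°, and the 170 mm model fits best, so this is the middle-sized one. The leaf edge is at (0.581, −0.118) with yaw about −12°. I'll move above the wedge next.

```bash
python3 -m handwheel '[[[0.0244,0.009,0.004,0,0],[0.0244,0.009,0.004,0,0],[0.0244,0.009,0.004,0,0],[0.0244,0.009,0.004,0,0],[0.0244,0.009,0.004,0,0],[0.0244,0.009,0.004,0,0],[0.0244,0.009,0.004,0,0],[0.0244,0.009,0.004,0,0],[0.0244,0.009,0.004,0,0],[0.0244,0.009,0.004,0,0],[0.0244,0.009,0.004,0,0],[0.0244,0.009,0.004,0,0],[0.0244,0.009,0.004,0,0],[0.0244,0.009,0.004,0,0],[0.0244,0.009,0.004,0,0],[0.0244,0.009,0.004,0,0],[0.0244,0.009,0.004,0,0],[0.0244,0.009,0.004,0,0],[0.0244,0.009,0.004,0,0],[0.0244,0.009,0.004,0,0]]]'
python3 -m handwheel '[[[0,0,0,0.1226,0],[0,0,0,0.1226,0],[0,0,0,0.1226,0],[0,0,0,0.1226,0],[0,0,0,0.1226,0],[0,0,0,0.1226,0],[0,0,0,0.1226,0],[0,0,0,0.1226,0],[0,0,0,0.1226,0],[0,0,0,0.1226,0],[0,0,0,0.1226,0],[0,0,0,0.1226,0],[0,0,0,0,0],[0,0,0,0,0]]]'
```

```text
clock: 2.87
tool_pos: [0.6016, 0.3492, 0.1634]
orientation: [-180.0, -0.0, -15.2]
force: [0.4, 0.4, 0.2]
opening: 0.0875
clock: 4.03
tool_pos: [0.6006, 0.35, 0.1635]
orientation: [-180.0, 0.0, -99.2]
force: [0.1, -0.0, -0.0]
opening: 0.0876
```

```bash
python3 -m handwheel '[[[0,0,0.0155,0,0],[0,0,0.0155,0,0],[0,0,0.0155,0,0],[0,0,0.0155,0,0],[0,0,0.0155,0,0],[0,0,0.0155,0,0],[0,0,0.0155,0,0],[0,0,0.0155,0,0],[0,0,0.0145,0,0],[0,0,0,0,0],[0,0,0,0,0],[0,0,0,0,1],[0,0,0,0,1],[0,0,0,0,1],[0,0,0,0,1],[0,0,0,0,1],[0,0,0,0,1],[0,0,0,0,1],[0,0,0,0,1],[0,0,0,0,1]]]'
python3 - <<'E'
from plant import vision
from h import *
for n in("top","scene"):
    s=vision.snapshot(n);cv2.imwrite(f"pics/{n}1.png",s["color"][:,:,::-1])
E
```

```text
clock: 5.7
tool_pos: [0.6005, 0.35, 0.0252]
orientation: [180.0, 0.0, -99.5]
force: [-1.4, 0.0, 0.8]
opening: 0.0397
```

View pics/scene1.png

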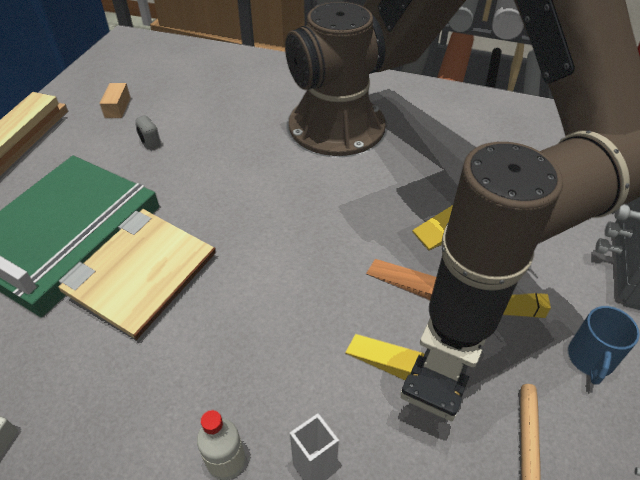

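The opening reads 39.7 mm, which matches the 40 mm wide block. In the picture the wedge tail is in the jaws near (430,385) and the wooden wedge hasn't moved. Now I'll lift, carry it over and align it with the leaf.

```bash
python3 -m handwheel '[[[0,0,-0.015,0,1],[0,0,-0.015,0,1],[0.0172,-0.00405,0,0,1],[0.0172,-0.00405,0,0,1],[0.0172,-0.00405,0,0,1],[0.0172,-0.00405,0,0,1],[0.0172,-0.00405,0,0,1],[0.0172,-0.00405,0,0,1],[0.0172,-0.00405,0,0,1],[0.0172,-0.00405,0,0,1],[0.0172,-0.00405,0,0,1],[0.0172,-0.00405,0,0,1],[0.0172,-0.00405,0,0,1],[0.0172,-0.00405,0,0,1],[0.0172,-0.00405,0,0,1],[0.0172,-0.00405,0,0,1],[0.0172,-0.00405,0,0,1],[0.0172,-0.00405,0,0,1]]]'
python3 -m handwheel '[[[0,0,0,0.044,1],[0,0,0.013,0,1],[0,0,0.013,0,1],[0,0,0,0,1],[0,0,0,0,1]]]'
python3 - <<'E'
from plant import vision
from h import *
for n in("top","scene"):
    s=vision.snapshot(n);im=s["color"][:,:,::-1].copy()
    for P in(leaf_pts((.581,-.118,-.209)),wedge_pts(.619,.068,-.209)):
        cv2.polylines(im,[cv2.convexHull(proj(s,P).astype(np.float32)).round().astype(np.int32)],1,(255,0,255),1)
    cv2.imwrite(f"pics/{n}2.png",im)
E
```

```text
clock: 7.3
tool_pos: [0.6192, 0.0661, 0.0551]
orientation: [-180.0, 0.0, -99.5]
force: [-0.1, -0.7, -1.8]
opening: 0.0399
clock: 7.72
tool_pos: [0.6187, 0.0669, 0.0286]
orientation: [179.9, -0.1, -102.0]
force: [0.3, -0.3, -1.3]
opening: 0.0399
```

View pics/scene2.png

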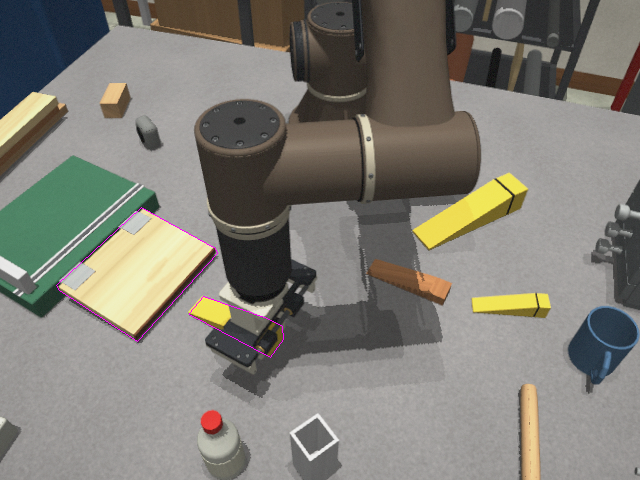

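View pics/top2.png

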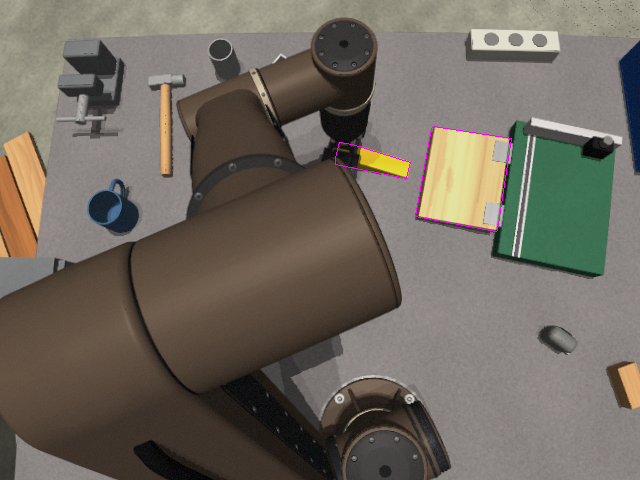

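The wedge is lined up with the leaf's middle, and its tip at (408,170) in the top view stands just outside the edge. Now I'll lower the last 3 mm and push along tool x.

```bash
python3 -m handwheel '[[[0,0,0.003,0,1],[0.0075,0,0,0,1],[0.0075,0,0,0,1],[0.0075,0,0,0,1],[0.0075,0,0,0,1],[0.0075,0,0,0,1],[0.0075,0,0,0,1],[0.0075,0,0,0,1],[0.0075,0,0,0,1],[0.0075,0,0,0,1],[0,0,0,0,1]]]'
python3 -m handwheel '[[[0.0075,0,0,0,1],[0.0075,0,0,0,1],[0.0075,0,0,0,1],[0.0075,0,0,0,1],[0.0075,0,0,0,1],[0.0075,0,0,0,1],[0.0075,0,0,0,1],[0.0075,0,0,0,1],[0.0075,0,0,0,1],[0,0,0,0,1],[0,0,0,0,1]]]'
python3 - <<'E'
from plant import vision
from h import *
for n in("top","scene"):
    s=vision.snapshot(n);im=s["color"][:,:,::-1].copy()
    cv2.polylines(im,[cv2.convexHull(proj(s,leaf_pts((.581,-.118,-.209),0)).astype(np.float32)).round().astype(np.int32)],1,(255,0,255),1)
    cv2.imwrite(f"pics/{n}3.png",im)
E
```

```text
clock: 8.73
tool_pos: [0.6046, 0.0006, 0.0259]
orientation: [180.0, -0.0, -102.1]
force: [-0.8, -0.6, -2.6]
opening: 0.0401
clock: 9.65
tool_pos: [0.5906, -0.0651, 0.026]
orientation: [180.0, -0.0, -102.0]
force: [-0.3, 0.1, -3.9]
opening: 0.0397
```

View pics/scene3.png

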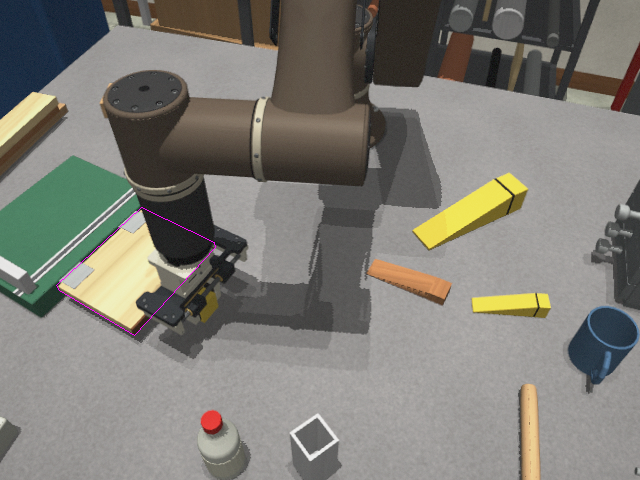

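The leaf has come up close to the level outline at (140,270), and the wrist carries about 4 N. I'll set the wedge down, open the jaws, lift straight up and back away.

```bash
python3 -m handwheel '[[[0,0,0.0007,0,1],[0,0,0,0,0.3],[0,0,0,0,0.3],[0,0,0,0,0],[0,0,0,0,0],[0,0,0,0,0],[0,0,0,0,0],[0,0,-0.01,0,0],[0,0,-0.02,0,0],[0,0,-0.02,0,0],[0,0,-0.02,0,0],[0,0,-0.02,0,0],[0,0,-0.02,0,0],[0,0,-0.02,0,0],[0,0,-0.02,0,0]]]'
python3 -m handwheel '[[[-0.025,-0.01,0,0,0],[-0.025,-0.01,0,0,0],[-0.025,-0.01,0,0,0],[-0.025,-0.01,0,0,0],[-0.025,-0.01,0,0,0],[-0.025,-0.01,0,0,0],[-0.025,-0.01,0,0,0],[-0.025,-0.01,0,0,0],[-0.025,-0.01,0,0,0],[-0.025,-0.01,0,0,0],[-0.025,-0.01,0,0,0],[-0.025,-0.01,0,0,0],[0,0,0,0,0],[0,0,0,0,0]]]'
python3 - <<'E'
from plant import vision,silhouettes,place_of
from h import *
for n in("top","scene"):
    s=vision.snapshot(n);im=s["color"][:,:,::-1].copy();cv2.imwrite(f"pics/{n}4raw.png",im)
    for k in("wedge_grip","wood_grip"):print(n,k,[(r["xy"],round(r["conf"],2),onz(s,r["xy"],.02 if k[1]=='e' else .01)[:2].round(3)) for r in place_of(k,s)])
    L=[r for r in silhouettes("leaf_edge",s)]
    if L:
        for t in(-.1,-.06,-.04,-.02,0,.02,.04,.06):
            p,f=fit(lambda p:leaf_pts(p,t),[(s,L[0]["region"])],(.581,-.118,-.209));q=mask(s,leaf_pts((.581,-.118,-.209),t));m=L[0]["region"];print(t,p.round(3),round(f,3),round((q&m).sum()/(q|m).sum(),3))
    cv2.polylines(im,[cv2.convexHull(proj(s,leaf_pts((.581,-.118,-.209),0)).astype(np.float32)).round().astype(np.int32)],1,(255,0,255),1)
    cv2.imwrite(f"pics/{n}4.png",im)
E
```

```text
clock: 11.0
tool_pos: [0.591, -0.0642, 0.1774]
orientation: [-180.0, 0.0, -102.0]
force: [-0.1, -0.5, -0.3]
opening: 0.0876
clock: 12.17
tool_pos: [0.7709, 0.2056, 0.1749]
orientation: [180.0, -0.0, -101.9]
force: [-0.5, -0.1, -1.5]
opening: 0.0876
top wedge_grip [([397.8, 167.0], 0.79, array([ 0.588, -0.058]))]
top wood_grip []
-0.1 [ 0.586 -0.12  -0.237] 0.04 0.942
-0.06 [ 0.583 -0.117 -0.213] 0.031 0.959
-0.04 [ 0.583 -0.117 -0.213] 0.028 0.958
-0.02 [ 0.581 -0.117 -0.201] 0.026 0.97
0 [ 0.58  -0.116 -0.197] 0.027 0.966
0.02 [ 0.579 -0.115 -0.199] 0.024 0.966
0.04 [ 0.579 -0.115 -0.198] 0.024 0.96
0.06 [ 0.577 -0.116 -0.191] 0.021 0.952
scene wedge_grip [([200.7, 306.8], 0.91, array([ 0.598, -0.066])), ([541.2, 305.9], 0.73, array([0.414, 0.496]))]
scene wood_grip [([439.5, 292.4], 0.97, array([0.432, 0.321]))]
-0.1 [ 0.571 -0.119 -0.156] 0.079 0.885
-0.06 [ 0.575 -0.122 -0.191] 0.056 0.921
-0.04 [ 0.577 -0.119 -0.189] 0.042 0.937
-0.02 [ 0.58  -0.119 -0.206] 0.035 0.952
0 [ 0.58  -0.116 -0.203] 0.024 0.969
0.02 [ 0.581 -0.115 -0.205] 0.016 0.968
0.04 [ 0.583 -0.114 -0.21 ] 0.014 0.943
0.06 [ 0.585 -0.113 -0.22 ] 0.021 0.922
```

View pics/scene4raw.png

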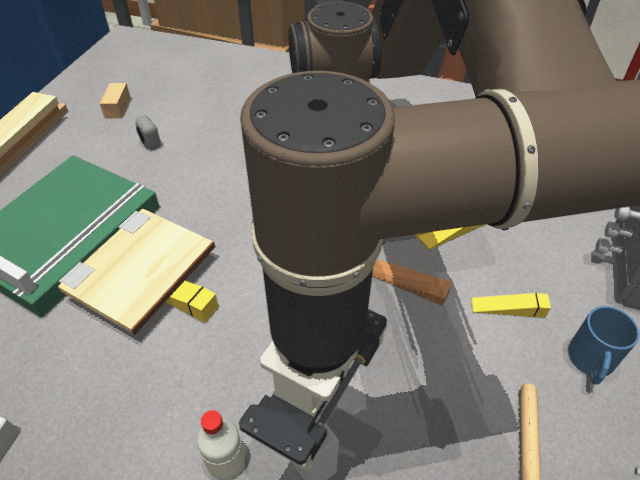

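View pics/top4raw.png

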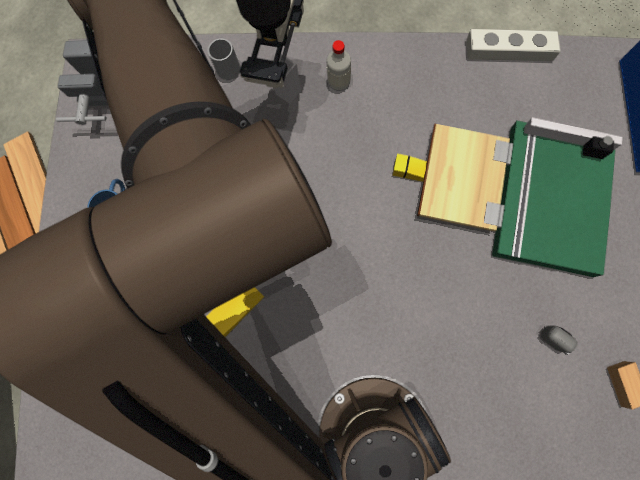

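Scene view: the tail block sticks out at (200,300) and the leaf looks flush. I'll raise the arm well clear, then measure the tilt more sharply by comparing how the leaf's corners moved between the first picture and now.

```bash
python3 -m handwheel '[[[-0.01,0,-0.02,0,0],[-0.01,0,-0.02,0,0],[-0.01,0,-0.02,0,0],[-0.01,0,-0.02,0,0],[0,0,0,0,0],[0,0,0,0,0]]]'
python3 - <<'E'
from plant import vision,place_of
from h import *
for n,crop in(("scene",(190,350,40,240)),("top",(110,240,380,530))):
    s=vision.snapshot(n);g1=cv2.cvtColor(s["color"],cv2.COLOR_RGB2GRAY)
    g0=cv2.imread(f"pics/{n}0.png",0)
    P0=leaf_pts((.581,-.117,-.207),-.1)
    top=P0[[1,5]]  # free-edge upper corners
    e=proj(s,top)
    # track texture patches on the leaf near its free edge
    R=np.array([[np.cos(.207),np.sin(.207)],[-np.sin(.207),np.cos(.207)]])
    loc=np.array([(x,y) for x in(-.108,-.07,-.035,0,.035,.07,.108) for y in(-.002,)])
    def W(t):
        w=loc@R.T+[.581,-.117];return np.c_[w,.045+np.sin(t)*(.18+loc[:,1])]
    a=proj(s,W(-.1)).astype(np.float32);b,st,_=cv2.calcOpticalFlowPyrLK(g0,g1,a[:,None],None,winSize=(15,15),maxLevel=2)
    d0=proj(s,W(0))-a
    print(n,"pred shift for 0.1",d0.mean(0).round(2));print(np.c_[(b[:,0]-a),st].round(2), "tilt",[round(float(-.1+.1*((v@u)/(u@u))),3) for v,u in zip(b[:,0]-a,d0)])
    print([(r["xy"],onz(s,r["xy"],.02)[:2].round(3)) for r in place_of("wedge_grip",s)][:1],[(r["xy"],r["conf"]) for r in place_of("wood_grip",s)])
    for p in[(.591,-.0645)]:
        print("out",(np.array(p)-[.581,-.117])@[.2055,.9787],"side",(np.array(p)-[.581,-.117])@[.9787,-.2055])
    im=s["color"][:,:,::-1].copy()
    for P,c in((leaf_pts((.581,-.117,-.207),0),(255,0,255)),(wedge_pts(.591,-.0645,-.209),(255,255,0))):
        cv2.polylines(im,[cv2.convexHull(proj(s,P).astype(np.float32)).round().astype(np.int32)],1,c,1)
    y0,y1,x0,x1=crop;cv2.imwrite(f"pics/{n}5.png",np.hstack([cv2.resize(q[y0:y1,x0:x1],(400,330)) for q in(im,s["color"][:,:,::-1])]))
E
```

```text
clock: 13.07
tool_pos: [0.7796, 0.2441, 0.2573]
orientation: [-179.9, 0.1, -102.0]
force: [0.1, 0.1, -0.2]
opening: 0.0879
scene pred shift for 0.1 [-2.03 -6.09]
[[  -1.12   -5.47    1.  ]
 [   6.1   -13.22    1.  ]
 [ -58.92   57.06    1.  ]
 [-146.58  205.56    0.  ]
 [ 140.91  -85.92    1.  ]
 [ -15.59    9.5     1.  ]
 [  -2.72   -4.24    1.  ]] tilt [-0.013, 0.076, -0.7, -2.434, 0.395, -0.143, -0.022]
[([510.8, 194.1], array([0.143, 0.421]))] [([434.6, 291.8], 0.64)]
out 0.053436750000000005 side -0.0010017499999999911
top pred shift for 0.1 [ 1.31 -2.63]
[[   0.56   -1.29    1.  ]
 [   7.46  -74.92    1.  ]
 [-117.98  344.96    0.  ]
 [   9.64  351.25    0.  ]
 [-112.05  259.79    1.  ]
 [ -37.01  -83.58    1.  ]
 [ -39.91  -77.39    1.  ]] tilt [-0.04, 2.614, -13.2, -10.608, -9.074, 1.727, 1.463]
[([396.3, 166.7], array([ 0.589, -0.054]))] []
out 0.053436750000000005 side -0.0010017499999999911
```

```bash
python3 -c "
import cv2,numpy as np
cv2.imwrite('pics/v5.png',cv2.resize(np.vstack([cv2.imread('pics/scene5.png'),cv2.imread('pics/top5.png')]),(727,600)))"
```

```text
(no output)
```

View pics/v5.png

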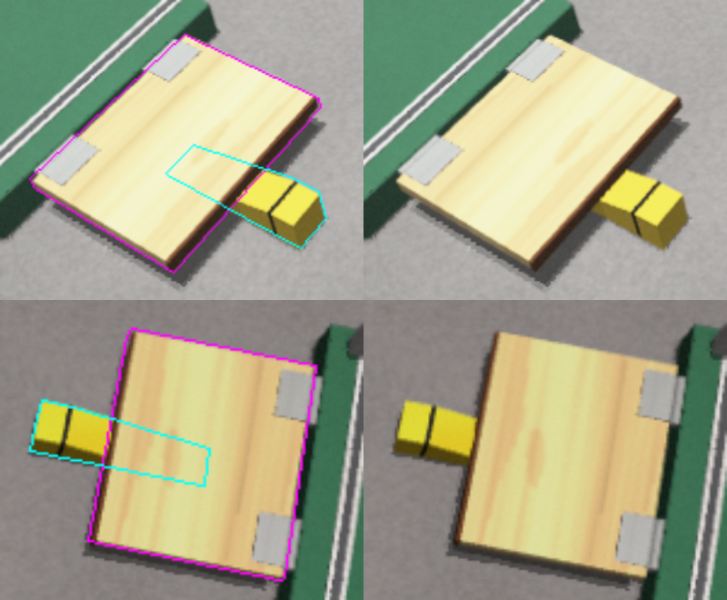

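Only the leaf's corners tracked reliably: about −0.013 and −0.022 rad in the scene view, and a weak −0.04 from a 1-pixel shift in the top view. The outline fits gave −0.02 to +0.04. By the wedge's geometry, the tail centre sits 53 mm out, where level needs 54 mm, so the tilt is about 0 ± 0.01. The overlay outlines agree, so I'm handing in.

```bash
python3 -c "
from plant import close_job;print(close_job())"
```

```text
the job is handed in; nothing more can be done
None
```

I pushed the middle-sized yellow wedge, thin end first, under the middle of the leaf's free edge, let go of it and backed the arm away. I handed the job in at about 13 s; no verdict is reported.

**Last checks that agreed**
- **Position:** the tail centre is about 53 mm out from the edge and about 1 mm off its middle, going by where the gripper released it. Level should need 54 mm, so that puts the tilt at about 0 ± 0.01 rad.
- **Overlay:** the outline of a level leaf lay on the leaf in both camera views.
- **Wedge and robot:** the wedge looked flat, and the robot stood clear with almost no force on the wrist.

**Checks that disagreed or failed**
- **Leaf tilt from pictures:** these readings were too coarse to confirm the tilt.
  - Comparing corners before and after gave −0.013 and −0.022 rad in the scene view, and a weak −0.04 in the top view, which is outside the 0.03 limit. The other tracked points failed.
  - Outline fits in single views ranged from −0.02 to +0.06 rad.
- **Wedge position:** the networks placed the tail between y −0.054 and −0.066 m, against −0.0645 m from the tool. That is still well inside the allowed range.
- **Wooden wedge:** the arm never went near it. It showed in the same place in the scene view after release, within 1.5 pixels. The last picture had it 4 pixels off with lower confidence, and the top view found none because the arm was covering it.

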